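Test the RCD of a bench distribution board, reset it and switch on the supply

TASK

Test the residual-current device (RCD) on the bench distribution board: press its small square test button until its broad lever drops, then let the button go and lift that lever fully up again so that it stays on. Only once the RCD is back on, switch on the four-pole breaker by lifting its tie-bar lever fully up. Leave the four narrow single-pole breakers off, do not pull the RCD's lever down by hand, do not force anything, and leave the tools beside it where they lie.

Things in the scene. Friction and masses are not known exactly. Their poses are not given: they have to be found in the camera images.
- board: Grey-white enclosure fixed on a tilt stand: 304 wide (y), 224 up its slope, 80 deep. Its front rises 0.314 rad from its -x edge (robot side) to +x; a row of three 72 mm wide devices, in any order, runs along y through its centre, 45 mm long up the slope, faces 5 mm proud of the cover. Origin on the bench under the front's centre; frame level, x = horizontal direction of up-slope.
- rcd: Four-pole RCD in the row: a light-grey face 72 x 45 mm with one broad black lever (20 mm wide, centred 14 mm to its -y side) and one small square grey test button (centred 20 mm to its +y side). Origin: centre of the face, 120 mm above the bench; frame level, turned like the board's; the face's normal leans 0.314 rad from vertical towards -x.
- breaker: Four-pole breaker in the row: a light-grey face 72 x 45 mm with four black toggles joined by a tie bar 64 mm wide and 9 mm thick, moving as one lever; no button. Origin: centre of the face, 120 mm above the bench; frame level, turned like the board's.
- singles: Four single-pole breakers side by side in the row, together 72 x 45 mm, each with its own black lever 9 mm wide; all off. Origin: centre of their common face, 120 mm above the bench; frame level, turned like the board's.
- rcd_lever (a joint): RCD lever (rad): 0 = down (off, leaning down-slope to the robot), 1.1 = up (on; starts so). Axis along y, 8 mm under the face; blade 7 mm thick, rounded end 26 mm from the axis, leaning q - 0.55 up-slope of the face normal: its end is 14 mm down- or up-slope of centre, 14 above the face. Over-centre spring: 2-4 N lifts it, past 0.83 it snaps home, short of that it falls; not with the button in.
- rcd_lever_tip (a point): Middle of the end of the RCD lever's blade; z axis outward along the blade, y axis along the row.
- rcd_test (a joint): Travel of the test button into the face (m): 0 = out, 0.004 = bottomed; sprung. At about 2.8 mm the RCD trips and its lever drops by itself within 0.2 s. Needs about 3 N at most until it bottoms.
- rcd_test_top (a point): Centre of the test button's outer face, a 12 mm square cap 6 mm above the RCD's face; z axis out along the face normal, pressed straight in along -z.
- breaker_lever (a joint): Four-pole breaker's tie-bar lever (rad): 0 = down (off, as it starts), 1.1 = up (on). Same axis, length, angles and over-centre spring as the RCD's lever, but centred on its device (y = 0).
- breaker_lever_tip (a point): Middle of the outer edge of the breaker's tie bar; z axis outward along the toggles, y axis along the row.
- single0 (a joint): Angle of the single-pole breaker lever number 1 counted from the +y side (rad): 0 = down (off, as it starts), 1.1 = up (on). Lies 27 mm along y from the origin of singles.
- single1 (a joint): Angle of the single-pole breaker lever number 2 counted from the +y side (rad): 0 = down (off, as it starts), 1.1 = up (on). Lies 9 mm along y from the origin of singles.
- single2 (a joint): Angle of the single-pole breaker lever number 3 counted from the +y side (rad): 0 = down (off, as it starts), 1.1 = up (on). Lies -9 mm along y from the origin of singles.
- single3 (a joint): Angle of the single-pole breaker lever number 4 counted from the +y side (rad): 0 = down (off, as it starts), 1.1 = up (on). Lies -27 mm along y from the origin of singles.
- clamp_meter: Bystander: clamp meter lying on the bench to the board's +y side, 198 mm long with its black jaw ring, 34 mm high. Origin: underside, about its middle.
- screwdriver: Bystander: screwdriver 200 mm long lying on the bench to the board's -y side. Origin: underside, about its middle.
- tape: Bystander: black roll of insulating tape, 68 mm across and 19 mm high, lying on the bench farther out on the board's -y side. Origin: centre of its underside.

How it is judged:
By the outcome, as a careful person would: the job done as asked, in the order asked, and still so for the second after the job is handed in, with the robot touching nothing.
It also fails if it takes over 48 s, if anything falls off the work surface, if the arm or the gripper's body presses on something with over 40 N, if the wrist force passes 120 N, or if a joint passes its speed limit or range.

ROBOT

A 6-joint arm with a two-finger parallel gripper is mounted at the origin on the work surface. World frame = base frame: x ahead of the robot, y to its left, z up, the work surface at z = 0. Lengths are in m, angles in degrees, forces in N, time in s.
With the tool pointing down it reaches from about 0.375 to 0.9 m from the base axis. Payload 3.1 kg.
Tool frame: the origin (TCP) lies between the finger pads; the fingertips stand 11 mm ahead of it and the grasp point (between the pads) lies 8 mm behind it; z points along the fingers, y is the line along which they close (so a half turn about z gives the same grasp; the last joint's range is limited). The gripper opens to 87 mm and grips with 3 to 60 N. Pads are 19 mm wide; open, the fingers measure 117 mm over their backs; the gripper's body (75 mm by 190 mm) begins 51 mm behind the grasp point.
Start: joints at [60.762, 30.224, 82.088, -0, 67.689, -10.227], TCP at [0.204, 0.591, 0.21] pointing down, gripper open.
Joint ranges: [-176.69, 176.69], [-43.24, 126.21], [12.49, 139.97], [-82, 262], [0, 151.66], [-163.58, 163.58]. Speed limits (degrees/s): [159.86, 159.86, 180, 180, 180, 180].

INTERFACE

Orientations are given as a 3x3 rotation matrix whose columns are the frame's x, y, z axes.
In Python, from rig import bot, viewer, workorder, models gives the robot as it stands.
- The arm moves only by the shell command python3 -m jog 'ROWS'. ROWS is JSON, a list of rows, each a list of 7 numbers: the opening, from 0 (shut) to 1 (fully open), then the shift along the tool's x, y, z in m, then the turn, a rotation vector about the tool's x, y, z in degrees. In form: [[claw, x, y, z, ax, ay, az], ...]. A call has 1 to 20 rows; each row is the pose to reach, as a shift and turn from the pose commanded when the call began, along the tool's axes at that moment; what a row does not reach only later rows make up. A row lasts 1/8 s, in which the tool goes at most 62.5 mm and 10.7 degrees, less where a joint would pass 70% of its speed; a pose out of reach is approached as far as the arm can. A call with a gripper value outside its range is refused whole. The fingers move at their own pace and stop on an object; the grip force is fixed at half the most. Time passes only in rows, so rows that repeat a pose let the fingers close. It gives the time, the measured TCP pose, the force, the opening and the grip force at its end, in the units of the state.
- bot.read_state(): the state, without advancing time (a new reading comes with each control period).
- viewer.capture(name): name is "scene" or "top" or "wrist"; returns (picture, depth): 400x640x3 uint8, blue, green, red; 400x640 float32, m along the optical axis (not along the pixel's ray), 0 where there is no reading.
- viewer.camera_info(name): a dict with "fx", "fy", "cx", "cy" (pixels), "world_to_cam" (4x4, takes a point from world to camera coordinates). Camera axes: x right, y down, z forward; pixel columns grow to the right and rows downward; lengths in m; the calibration is good to about 2 mm. A picture is of the moment at which its call begins: read the wrist's pose just before it. camera_info takes no time and is no camera call; for the wrist camera it gives the pose at the moment of the call.
- workorder.hand_in(): hands the job in; it is judged then, once.
Trained networks look in the newest picture that a camera, given by its name, has taken for a name from the list of things; names that differ only in an ending like _2 or _b are one class to them, and where a whole thing is asked for, a point or a joint stands for the part that bears it (a point fixed in the world has none). Each returns a list of dicts, best first, with "p" (0 to 1); they miss things now and then, are a little off and sometimes report something else, mostly with a low value. They report only what shows in the picture. A call takes as long as a camera call.
- models.outline_of(camera, thing): "mask" (400x640 bool, what is visible of it).
- models.tip_of(camera, thing): "xyz" ([x, y, z] in m, in world coordinates, good to about 4 mm: a listed point, or the origin of a listed thing).
The state is a dict: "time_s": time; "joint_positions": joint angles; "qvel": joint speeds; "tau": joint torques, N m; "position": TCP position; "tcp_rot": TCP orientation; "force": force on the tool from outside, world axes, zero at the start; "moment": the same for the moment, N m; "opening": opening from 0.0 (shut) to 1.0 (fully open); "grasp_force": force on a finger pad.
Only numpy, scipy, OpenCV 4.12 (cv2) and the standard library are available. Lean on these libraries where they do the work, as an engineer would, in place of code of your own. Each camera call takes 0.05 s, during which the arm holds its last target. There are 200 camera calls.

## Working session

There is one attempt and no reset: what is moved stays moved. The work goes in short steps, Python scripts to look and compute and a shell command to move; the robot and the scene stay as the last step left them, time stands still between calls to the robot, and variables do not carry over. Pictures are saved under pics/ and viewed, at most 13 in all, crops included, and the job is handed in when it is done.

```bash
ls; mkdir -p pics; python3 - <<'E'
from rig import bot, viewer, workorder, models
import cv2, numpy as np
s=bot.read_state(); print(s['time_s'],s['position'],np.round(s['tcp_rot'],3),s['opening'])
for c in ['scene','top','wrist']:
    im,d=viewer.capture(c); cv2.imwrite(f'pics/{c}0.png',im)
    for t in ['board','rcd','breaker','singles','rcd_lever_tip','rcd_test_top','breaker_lever_tip']:
        print(c,t,[(round(r['p'],2),np.round(r['xyz'],4).tolist()) for r in models.tip_of(c,t)[:2]])
E
```

```text
pics
0.0 [0.20321913 0.59023806 0.20876155] [[-0.945  0.326 -0.001]
 [ 0.326  0.945 -0.002]
 [ 0.    -0.002 -1.   ]] 0.9971350788707192
scene board [(0.93, [0.5975, 0.0822, -0.0019]), (0.69, [0.5989, 0.0096, 0.1192])]
scene rcd [(0.66, [0.5939, 0.1545, 0.1224]), (0.41, [0.6208, -0.2806, -0.0035])]
scene breaker [(0.8, [0.6005, 0.0107, 0.1238])]
scene singles []
scene rcd_lever_tip [(0.56, [0.6101, 0.1471, 0.1327])]
scene rcd_test_top []
scene breaker_lever_tip [(0.44, [0.5833, 0.0136, 0.1251])]
top board [(0.72, [0.5999, 0.088, -0.0014])]
top rcd [(0.6, [0.5942, 0.1554, 0.1235])]
top breaker [(0.66, [0.6026, 0.0096, 0.1208]), (0.62, [0.5767, -0.1393, 0.0033])]
top singles [(0.89, [0.5909, 0.0848, 0.1213])]
top rcd_lever_tip [(0.62, [0.5733, -0.1377, 0.0023]), (0.52, [0.6021, 0.1446, 0.1377])]
top rcd_test_top [(0.39, [0.5924, 0.1719, 0.1214])]
top breaker_lever_tip [(0.49, [0.5858, 0.0064, 0.1273])]
wrist board []
wrist rcd []
wrist breaker []
wrist singles []
wrist rcd_lever_tip []
wrist rcd_test_top []
wrist breaker_lever_tip []
```

View pics/top0.png

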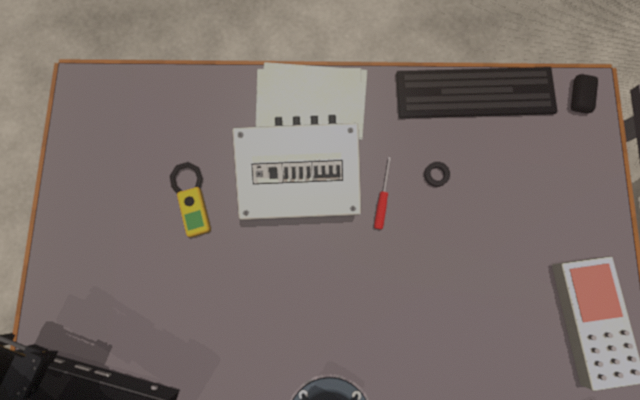

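View pics/scene0.png

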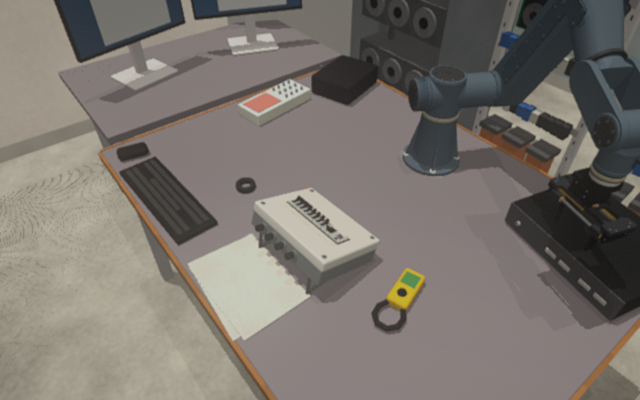

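```bash
cat > h.py <<'E'
from rig import bot, viewer, workorder, models
import cv2, numpy as np
from scipy.spatial.transform import Rotation as R
np.set_printoptions(suppress=True, precision=4)
def frame(yaw):  # level board frame -> slope frame (u up-slope, v row, n normal)
    return (R.from_euler('z',yaw)*R.from_euler('y',-0.314)).as_matrix()
def tool(yaw):   # tool x=row, y=up-slope, z=-normal
    F=frame(yaw); return np.c_[F[:,1],F[:,0],-F[:,2]]
def go(p,Rt):
    s=bot.read_state(); R0=np.array(s['tcp_rot'])
    print('shift',R0.T@(np.array(p)-s['position']),'turn',np.degrees(R.from_matrix(R0.T@Rt).as_rotvec()))
E
python3 - <<'E'
from h import *
s=bot.read_state(); W=np.linalg.inv(viewer.camera_info('wrist')['world_to_cam']); R0=np.array(s['tcp_rot'])
print(R0.T@(W[:3,3]-s['position'])); print(R0.T@W[:3,:3]); print(viewer.camera_info('wrist')['fx'])
go([0.53,0.10,0.29],tool(.05))
E
```

```text
[ 0.0757 -0.0002 -0.1754]
[[ 0.001  -0.9616 -0.2743]
 [ 1.      0.0008  0.0006]
 [-0.0004 -0.2743  0.9616]]
315.4107240007784
shift [-0.4686 -0.3578 -0.0803] turn [-15.8134 -10.6913  67.5368]
```

```bash
python3 -m jog '[[0,-0.06,-0.045,-0.06,-2,-1.4,8.6],[0,-0.12,-0.09,-0.065,-4,-2.7,17],[0,-0.18,-0.135,-0.065,-6,-4.2,26],[0,-0.235,-0.18,-0.065,-8,-5.4,34],[0,-0.29,-0.225,-0.065,-10,-6.8,43],[0,-0.35,-0.27,-0.065,-12,-8,51],[0,-0.41,-0.315,-0.065,-14,-9.5,60],[0,-0.469,-0.358,-0.065,-15.8,-10.7,67.5],[0,-0.469,-0.358,-0.065,-15.8,-10.7,67.5],[0,-0.469,-0.358,-0.065,-15.8,-10.7,67.5],[0,-0.469,-0.358,-0.065,-15.8,-10.7,67.5],[0,-0.469,-0.358,-0.065,-15.8,-10.7,67.5],[0,-0.469,-0.358,-0.065,-15.8,-10.7,67.5]]'; python3 - <<'E'
from h import *
im,d=viewer.capture('wrist'); cv2.imwrite('pics/wrist1.png',im); np.save('d1.npy',d)
s=bot.read_state(); print(s['joint_positions'],s['qvel'],s['force'])
for t in ['board','rcd','breaker','singles','rcd_lever_tip','rcd_test_top','breaker_lever_tip']:
    print(t,[(round(r['p'],2),np.round(r['xyz'],4).tolist()) for r in models.tip_of('wrist',t)[:2]])
E
```

```text
time_s: 2.82
position: [0.5293, 0.1008, 0.2746]
tcp_rot: [[-0.052, 0.95, 0.308], [0.999, 0.05, 0.016], [-0.0, 0.308, -0.951]]
force: [0.3, 0.1, -0.1]
opening: 0.004
grasp_force: 0.0
[ -2.0268  12.1125 103.3952   2.1214  46.6198  -6.2588] [ 0.0677  0.066  -0.2517 -0.014  -0.0864  0.0214] [-0.2666 -0.0961  0.5778]
board [(0.59, [0.5977, 0.0838, 0.0062]), (0.23, [0.5948, 0.0815, 0.1198])]
rcd [(0.81, [0.5891, 0.159, 0.1203]), (0.46, [0.5976, 0.0851, 0.008])]
breaker []
singles [(0.71, [0.5984, 0.0824, 0.1203])]
rcd_lever_tip [(0.96, [0.604, 0.1447, 0.135])]
rcd_test_top [(0.58, [0.591, 0.1782, 0.1199])]
breaker_lever_tip []
```

View pics/wrist1.png

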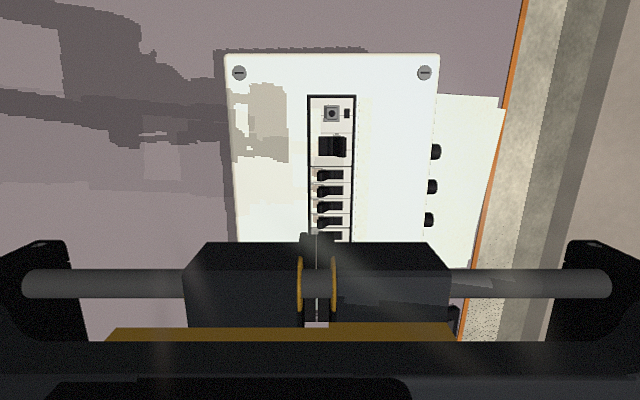

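```bash
cat >> h.py <<'E'
def rectify(im,cam,o,F,ext,res):  # metric picture of plane through o; cols=u up-slope, rows=-v
    H=[]
    (u0,u1),(v0,v1)=ext
    src=[];dst=[]
    c=viewer.camera_info(cam); W=np.array(c['world_to_cam'])
    for u in (u0,u1):
        for v in (v0,v1):
            p=W@np.r_[o+F@[u,v,0],1]; src.append([c['fx']*p[0]/p[2]+c['cx'],c['fy']*p[1]/p[2]+c['cy']]); dst.append([(u-u0)/res,(v1-v)/res])
    M=cv2.getPerspectiveTransform(np.float32(src),np.float32(dst))
    return cv2.warpPerspective(im,M,(int((u1-u0)/res),int((v1-v0)/res)),flags=cv2.INTER_CUBIC)
E
python3 - <<'E'
from h import *
im=cv2.imread('pics/wrist1.png'); d=np.load('d1.npy')
c=viewer.camera_info('wrist'); Wi=np.linalg.inv(c['world_to_cam'])
def pts(c0,c1,r0,r1):
    v,u=np.mgrid[r0:r1,c0:c1]; z=d[v,u]; k=z>0; u,v,z=u[k],v[k],z[k]
    P=np.c_[(u-c['cx'])/c['fx']*z,(v-c['cy'])/c['fy']*z,z]; return P@Wi[:3,:3].T+Wi[:3,3]
P=np.r_[pts(245,300,90,220),pts(365,420,90,220)]
m=P.mean(0); n=np.linalg.svd(P-m,full_matrices=False)[2][2]; n*=np.sign(n[2])
print('cover',m,n,'tilt',np.arccos(n[2]),'yaw',np.degrees(np.arctan2(-n[1],-n[0])),'rms',np.std((P-m)@n))
f=pts(315,350,124,132); print('rcd face above cover',np.median((f-m)@n))
b=pts(328,337,110,117); print('button above cover',np.median((b-m)@n), b.mean(0))
# board front z at x: plane height at (.597,.083)
print('cover z at centre', m[2]-((.597-m[0])*n[0]+(.083-m[1])*n[1])/n[2])
F=frame(.05); o=np.array([.597,.083,.120]); 
cv2.imwrite('pics/rect.png',rectify(im,'wrist',o,F,((-.12,.12),(-.03,.16)),.0004))
E
```

```text
cover [0.5981 0.1311 0.1164] [-0.3089 -0.0169  0.9509] tilt 0.3145215541883058 yaw 3.13424518832351 rms 0.0007608826692732343
rcd face above cover 0.005013810353239723
button above cover 0.01137909996022057 [0.5911 0.1762 0.1268]
cover z at centre 0.11514416950821292
```

View pics/rect.png

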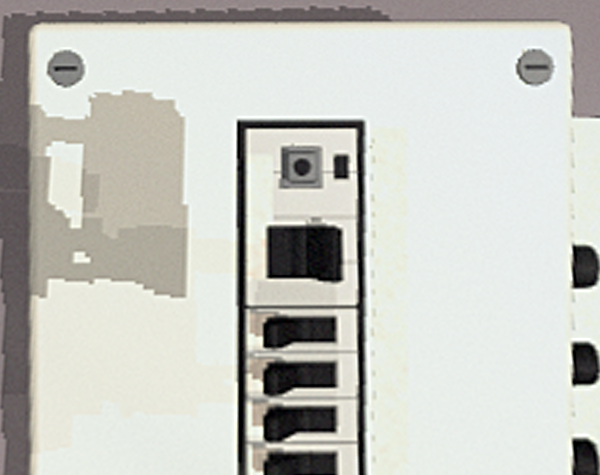

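```bash
cat >> h.py <<'E'
YAW=.055; F=frame(YAW); RCD=np.array([.5939,.1563,.1202]); BRK=RCD-F[:,1]*.144
def at(dev,u,v,n): return dev+F@[u,v,n+.011]  # TCP so that tip is at u,v,n
def where(dev): s=bot.read_state(); return F.T@(np.array(s['position'])-dev)-[0,0,.011]
E
python3 -c "
from h import *
go(at(RCD,0,.020,.020),tool(YAW)); print(where(RCD), bot.read_state()['force'])"
```

```text
shift [0.073  0.0154 0.1365] turn [ 0.0033  0.0874 -0.1999]
[-0.0156 -0.0527  0.1566] [-0.6408 -0.7682 -0.7551]
```

```bash
python3 -m jog '[[0,0.03,0.006,0.05,0,0,-0.1],[0,0.055,0.011,0.095,0,0,-0.2],[0,0.073,0.0154,0.135,0,0,-0.2],[0,0.073,0.0154,0.1365,0,0,-0.2],[0,0.073,0.0154,0.1365,0,0,-0.2],[0,0.073,0.0154,0.1365,0,0,-0.2]]'; python3 - <<'E'
from h import *
print(where(RCD),bot.read_state()['force']); im,d=viewer.capture('wrist'); cv2.imwrite('pics/w2.png',im[50:400,150:500])
go(at(RCD,0,.020,.006),tool(YAW))
for t in ['rcd','rcd_lever_tip','rcd_test_top']:
    print(t,[(round(r['p'],2),np.round(r['xyz'],4).tolist()) for r in models.tip_of('wrist',t)[:2]])
E
```

```text
time_s: 3.98
position: [0.584, 0.1749, 0.1515]
tcp_rot: [[-0.053, 0.949, 0.311], [0.999, 0.051, 0.015], [-0.001, 0.311, -0.95]]
force: [-0.0, -1.5, 0.4]
opening: 0.005
grasp_force: 0.0
[0.0012 0.0191 0.0215] [-0.0039 -1.5165  0.4371]
shift [ 0.0009 -0.0013  0.0156] turn [ 0.1655  0.1039 -0.081 ]
rcd [(0.73, [0.5917, 0.1592, 0.1193])]
rcd_lever_tip []
rcd_test_top [(0.89, [0.5934, 0.1779, 0.1223])]
```

View pics/w2.png

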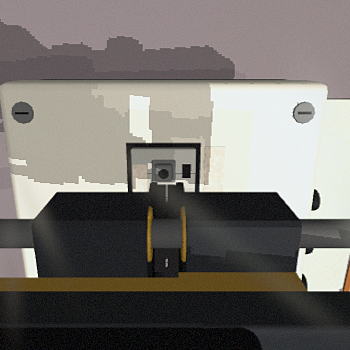

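```bash
python3 -m jog '[[0,0.0005,-0.001,0.006,0,0,0],[0,0.0008,-0.001,0.012,0,0,0],[0,0.0008,-0.001,0.0155,0,0,0],[0,0.0008,-0.001,0.0165,0,0,0],[0,0.0008,-0.001,0.0165,0,0,0]]'; python3 - <<'E'
from h import *
print(where(RCD),F.T@bot.read_state()['force'])
E
```

```text
time_s: 4.8
position: [0.5875, 0.1764, 0.1334]
tcp_rot: [[-0.054, 0.95, 0.308], [0.999, 0.052, 0.015], [-0.001, 0.308, -0.951]]
force: [0.8, 0.9, 0.6]
opening: 0.007
grasp_force: 0.0
[-0.001   0.0204  0.0032] [0.9575 0.8288 0.3615]
```

```bash
python3 -m jog '[[0,0,0.0005,0.0006,0,0,0],[0,0,0.0005,0.0012,0,0,0],[0,0,0.0005,0.0012,0,0,0]]'; python3 - <<'E'
from h import *
print(where(RCD),F.T@bot.read_state()['force']); 
for c in ['top','scene','wrist']:
    im,d=viewer.capture(c); print(c,[(round(r['p'],2),np.round(F.T@(r['xyz']-RCD),4).tolist()) for r in models.tip_of(c,'rcd_lever_tip')[:2]])
    cv2.imwrite(f'pics/{c}3.png',im)
E
```

```text
time_s: 5.18
position: [0.5884, 0.1764, 0.1327]
tcp_rot: [[-0.054, 0.95, 0.308], [0.999, 0.052, 0.015], [-0.001, 0.309, -0.951]]
force: [-0.6, -0.4, 0.7]
opening: 0.005
grasp_force: 0.0
[-0.0004  0.0204  0.0023] [-0.4122 -0.408   0.8983]
top [(0.45, [0.0125, -0.0132, 0.0116])]
scene [(0.49, [0.0183, -0.0104, 0.0073])]
wrist []
```

```bash
python3 -m jog '[[0,0,0,0.0008,0,0,0],[0,0,0,0.0016,0,0,0],[0,0,0,0.0016,0,0,0]]'; python3 - <<'E'
from h import *
print(where(RCD),F.T@bot.read_state()['force']); 
for c in ['top','scene']:
    im,d=viewer.capture(c); print(c,[(round(r['p'],2),np.round(F.T@(r['xyz']-RCD),4).tolist()) for r in models.tip_of(c,'rcd_lever_tip')[:2]])
E
```

```text
time_s: 5.85
position: [0.5887, 0.1764, 0.131]
tcp_rot: [[-0.054, 0.95, 0.308], [0.999, 0.052, 0.015], [-0.001, 0.309, -0.951]]
force: [0.6, -1.3, -0.1]
opening: 0.006
grasp_force: 0.0
[-0.0005  0.0204  0.0005] [ 0.4532 -1.3745 -0.2507]
top [(0.66, [0.0146, -0.0118, 0.0113])]
scene [(0.58, [0.0196, -0.0133, 0.0115])]
```

```bash
python3 -m jog '[[0,0,0,0.0006,0,0,0],[0,0,0,0.0012,0,0,0],[0,0,0,0.0012,0,0,0]]'; python3 - <<'E'
from h import *
for i in range(4):
    s=bot.read_state(); print(where(RCD),F.T@s['force']); im,d=viewer.capture('top')
print([(round(r['p'],2),np.round(F.T@(r['xyz']-RCD),4).tolist()) for r in models.tip_of('top','rcd_lever_tip')[:2]])
im,d=viewer.capture('wrist'); cv2.imwrite('pics/w4.png',cv2.resize(im[170:350,220:420],None,fx=3,fy=3))
E
```

```text
time_s: 6.42
position: [0.5892, 0.1765, 0.13]
tcp_rot: [[-0.054, 0.95, 0.308], [0.999, 0.052, 0.015], [-0.001, 0.309, -0.951]]
force: [0.4, 0.1, -0.4]
opening: 0.006
grasp_force: 0.0
[-0.0004  0.0204 -0.0006] [ 0.2604  0.11   -0.4704]
[-0.0004  0.0204 -0.0006] [-0.0575 -0.3674  0.4491]
[-0.0004  0.0204 -0.0006] [0.3628 0.0011 0.601 ]
[-0.0004  0.0204 -0.0006] [-0.5197  1.6063  0.6123]
[(0.58, [0.0172, -0.0131, 0.0149])]
```

View pics/w4.png

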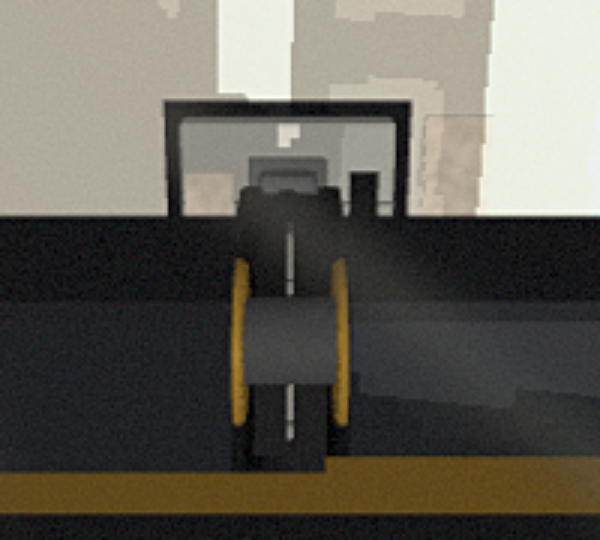

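```bash
python3 - <<'E'
from h import *
im,d=viewer.capture('wrist'); c=viewer.camera_info('wrist'); Wi=np.linalg.inv(c['world_to_cam'])
for col in (316,309,283,350):
  for r in range(200,256,3):
    z=d[r,col]; P=np.array([(col-c['cx'])/c['fx']*z,(r-c['cy'])/c['fy']*z,z]); w=Wi[:3,:3]@P+Wi[:3,3]
    print(col,r,np.round(1000*F.T@(w-RCD),1),im[r,col].mean().round())
s=bot.read_state();print(F.T@(Wi[:3,3]-RCD))
# triangulate button centre from two wrist views
off=np.array([.0757,-.0002,-.1754]); Rc=np.array([[.001,-.9616,-.2743],[1,.0008,.0006],[-.0004,-.2743,.9616]])
A=np.zeros((3,3));b=np.zeros(3)
for p,Rt,px in [([.5293,.1008,.2746],[[-.052,.95,.308],[.999,.05,.016],[0,.308,-.951]],(332,113)),([.584,.1749,.1515],[[-.053,.949,.311],[.999,.051,.015],[-.001,.311,-.95]],(314,222))]:
    Rt=np.array(Rt); q=np.array(p)+Rt@off; k=Rt@Rc@[(px[0]-c['cx'])/c['fx'],(px[1]-c['cy'])/c['fy'],1]; k/=np.linalg.norm(k)
    M=np.eye(3)-np.outer(k,k); A+=M; b+=M@q
print('tri',1000*F.T@(np.linalg.solve(A,b)-RCD))
E
```

```text
316 200 [-0.7 41.9 -4.3] 233.0
316 203 [-0.7 39.8 -4.9] 148.0
316 206 [-0.7 38.2 -3.7] 26.0
316 209 [-0.7 36.8 -1.9] 90.0
316 212 [-0.7 35.8  1.1] 201.0
316 215 [-0.7 34.2  2.3] 209.0
316 218 [-0.7 31.8  1. ] 201.0
316 221 [-0.7 29.7  0.5] 143.0
316 224 [-0.7 28.8  3.6] 92.0
316 227 [-0.7 26.7  3.2] 65.0
316 230 [-0.7 26.   6.4] 90.0
316 233 [-0.7 23.9  6.1] 60.0
316 236 [-0.7 30.1 26. ] 49.0
316 239 [-0.7 30.2 30.2] 50.0
316 242 [-0.7 29.6 32.9] 53.0
316 245 [-0.7 30.1 37.8] 67.0
316 248 [-0.7 29.7 40.5] 114.0
316 251 [-0.7 30.3 45.3] 124.0
316 254 [-0.7 29.2 46.4] 126.0
309 200 [-5.1 42.1 -3.7] 235.0
309 203 [-5.2 39.5 -5.7] 160.0
309 206 [-5.1 38.1 -4. ] 23.0
309 209 [-5.1 36.8 -1.7] 93.0
309 212 [-5.1 35.7  0.9] 140.0
309 215 [-5.1 33.7  0.8] 139.0
309 218 [-5.1 31.5 -0. ] 137.0
309 221 [-5.1 29.5 -0.1] 145.0
309 224 [-5.1 28.3  2.1] 88.0
309 227 [-5.1 26.8  3.4] 66.0
309 230 [-5.  25.8  5.8] 91.0
309 233 [-5.  24.2  6.8] 95.0
309 236 [-4.5 30.4 26.6] 53.0
309 239 [-4.4 30.4 30.8] 55.0
309 242 [-4.3 30.2 34.2] 55.0
309 245 [-4.2 30.5 38.7] 48.0
309 248 [-4.2 29.9 41. ] 44.0
309 2
[... 643 characters left out ...]
 57.8 104. ] 24.0
283 254 [ -9.6  58.1 106.7] 22.0
350 200 [20.7 41.7 -5.2] 187.0
350 203 [20.6 40.1 -3.8] 121.0
350 206 [20.7 37.9 -4.6] 20.0
350 209 [20.6 36.4 -3. ] 71.0
350 212 [20.3 35.4 -0.2] 163.0
350 215 [20.3 33.5  0.2] 161.0
350 218 [20.5 31.4 -0.2] 160.0
350 221 [20.4 29.8  0.7] 159.0
350 224 [20.6 27.4 -0.3] 156.0
350 227 [20.5 25.7  0.6] 148.0
350 230 [20.8 23.2 -0.8] 145.0
350 233 [20.7 21.7  0.5] 145.0
350 236 [20.8 19.4 -0.2] 144.0
350 239 [20.9 17.3 -0.1] 135.0
350 242 [ 9.6 58.1 98.4] 41.0
350 245 [  9.3  58.4 101.4] 27.0
350 248 [  9.1  58.4 103.4] 25.0
350 251 [  8.9  58.4 105.5] 34.0
350 254 [  8.6  58.6 107.8] 41.0
[-0.0005  0.096   0.1858]
tri [-0.215  21.3628  4.0294]
```

```bash
cat > chk.py <<'E'
from h import *
import sys
fs=[]
for i in range(2):
    fs.append(F.T@bot.read_state()['force']); viewer.capture('wrist')
f=np.mean(fs+[F.T@bot.read_state()['force']],0); print(where(RCD)*1000,f,'t',bot.read_state()['time_s'])
sys.exit(int(np.abs(f).max()>float(sys.argv[1])))
E
J='python3 -m jog'; C='python3 chk.py 1.6'
python3 -m jog '[[0,0,0,0.001,0,0,0],[0,0,0,0.002,0,0,0],[0,0,0,0.002,0,0,0]]' >/dev/null && $C && python3 -m jog '[[0,0,0,0.001,0,0,0],[0,0,0,0.002,0,0,0],[0,0,0,0.002,0,0,0]]' >/dev/null && $C && python3 -m jog '[[0,0,0,0.001,0,0,0],[0,0,0,0.002,0,0,0],[0,0,0,0.002,0,0,0]]' >/dev/null && $C && python3 -m jog '[[0,0,0,0.001,0,0,0],[0,0,0,0.002,0,0,0],[0,0,0,0.002,0,0,0]]' >/dev/null && $C
```

```text
[-0.4146 20.4035 -2.6112] [-0.2176  0.4724 -0.8308] t 7.25
[-0.3942 20.4188 -4.593 ] [-0.1079  0.0777 -0.0532] t 7.725
[-0.4179 20.3771 -6.6044] [-0.1941  0.123   0.1602] t 8.2
[-0.3818 20.3847 -8.5995] [0.227  0.2519 0.1457] t 8.675
```

```bash
python3 - <<'E'
from h import *
im,d=viewer.capture('wrist'); c=viewer.camera_info('wrist'); Wi=np.linalg.inv(c['world_to_cam'])
for col in (316,307,):
  for r in range(218,250,2):
    z=d[r,col]; P=np.array([(col-c['cx'])/c['fx']*z,(r-c['cy'])/c['fy']*z,z]); w=Wi[:3,:3]@P+Wi[:3,3]
    print(col,r,np.round(1000*F.T@(w-RCD),1),im[r,col].mean().round())
cv2.imwrite('pics/w5.png',cv2.resize(im[190:270,270:370],None,fx=6,fy=6))
E
```

```text
316 218 [-0.7 34.1 -0.4] 131.0
316 220 [-0.7 33.2  0.5] 139.0
316 222 [-0.7 31.9  0.6] 139.0
316 224 [-0.7 30.7  0.8] 138.0
316 226 [-0.7 29.6  1.2] 150.0
316 228 [-0.7 28.3  1.1] 86.0
316 230 [-0.7 27.3  1.8] 92.0
316 232 [-0.7 26.9  3.9] 73.0
316 234 [-0.7 26.6  6.3] 84.0
316 236 [-0.7 30.1 17.8] 70.0
316 238 [-0.7 30.1 20.7] 61.0
316 240 [-0.7 29.9 22.9] 52.0
316 242 [-0.7 30.3 26.4] 55.0
316 244 [-0.7 30.6 29.6] 60.0
316 246 [-0.7 30.6 32.1] 55.0
316 248 [-0.7 30.1 33.5] 55.0
307 218 [-6.1 34.3  0.1] 141.0
307 220 [-6.1 32.8 -0.4] 141.0
307 222 [-6.1 31.8  0.1] 137.0
307 224 [-6.1 30.4 -0.2] 139.0
307 226 [-6.1 29.6  1.1] 149.0
307 228 [-6.1 28.5  1.7] 91.0
307 230 [-6.1 27.   1.1] 95.0
307 232 [-6.1 26.5  2.9] 68.0
307 234 [-5.5 32.1 19.8] 57.0
307 236 [-5.5 31.5 21.2] 57.0
307 238 [-5.4 31.4 23.7] 55.0
307 240 [-5.4 30.4 24. ] 53.0
307 242 [-5.4 30.3 26.5] 50.0
307 244 [-5.3 29.9 28.2] 45.0
307 246 [-5.2 30.1 31.1] 45.0
307 248 [-5.2 30.2 33.6] 43.0
```

View pics/w5.png

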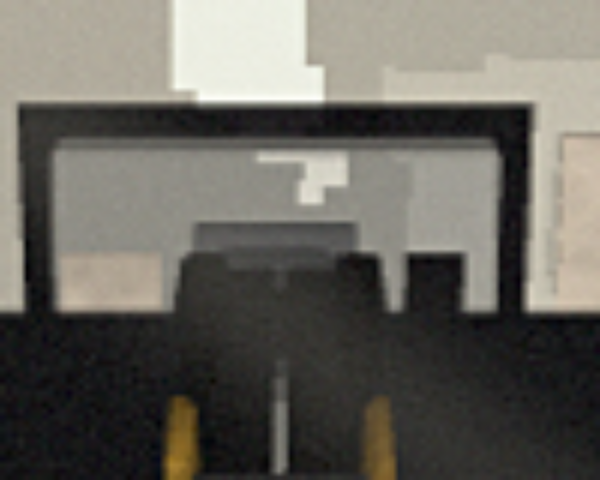

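```bash
C='python3 chk.py 1.5'
python3 -m jog '[[0,0,0,0.0015,0,0,0],[0,0,0,0.003,0,0,0],[0,0,0,0.003,0,0,0]]' >/dev/null && $C && python3 -m jog '[[0,0,0,0.001,0,0,0],[0,0,0,0.002,0,0,0],[0,0,0,0.002,0,0,0]]' >/dev/null && $C && python3 -m jog '[[0,0,0,0.0015,0,0,0],[0,0,0,0.0015,0,0,0]]' >/dev/null && $C && python3 -m jog '[[0,0,0,0.0012,0,0,0],[0,0,0,0.0012,0,0,0]]' >/dev/null && $C && python3 -m jog '[[0,0,0,0.0012,0,0,0],[0,0,0,0.0012,0,0,0]]' >/dev/null && $C
```

```text
[ -0.3864  20.3872 -11.6264] [-0.3391  0.4667 -0.0536] t 9.2
[ -0.3924  20.3857 -13.6043] [0.5096 0.2857 0.454 ] t 9.675
[ -0.4098  20.3803 -15.1029] [-0.3541  0.0591  0.0366] t 10.025
[ -0.4161  20.3823 -16.3089] [ 0.1395  0.0204 -0.2075] t 10.375
[ -0.3192  20.4044 -17.4469] [ 0.7407 -0.1864  0.2909] t 10.725
```

```bash
C='python3 chk.py 1.7'
python3 -m jog '[[0,0,0,0.0012,0,0,0],[0,0,0,0.0012,0,0,0]]' >/dev/null && $C && python3 -m jog '[[0,0,0,0.0012,0,0,0],[0,0,0,0.0012,0,0,0]]' >/dev/null && $C && python3 -m jog '[[0,0,0,0.0012,0,0,0],[0,0,0,0.0012,0,0,0]]' >/dev/null && $C && python3 -m jog '[[0,0,0,0.0012,0,0,0],[0,0,0,0.0012,0,0,0]]' >/dev/null && $C ; python3 - <<'E'
from h import *
im,d=viewer.capture('top'); print([(round(r['p'],2),np.round(F.T@(r['xyz']-RCD),4).tolist()) for r in models.tip_of('top','rcd_lever_tip')[:2]])
im,d=viewer.capture('wrist');cv2.imwrite('pics/w6.png',cv2.resize(im[190:270,270:370],None,fx=6,fy=6))
c=viewer.camera_info('wrist'); Wi=np.linalg.inv(c['world_to_cam'])
for col in (316,):
  for r in range(222,250,2):
    z=d[r,col]; P=np.array([(col-c['cx'])/c['fx']*z,(r-c['cy'])/c['fy']*z,z]); w=Wi[:3,:3]@P+Wi[:3,3]
    print(col,r,np.round(1000*F.T@(w-RCD),1),im[r,col].mean().round())
E
```

```text
[ -0.3222  20.3871 -18.5375] [-0.1765  0.4677  2.5317] t 11.075
[(0.37, [0.013, -0.012, 0.014])]
316 222 [-0.6 35.2 -0.4] 209.0
316 224 [-0.6 34.3  0.5] 141.0
316 226 [-0.6 32.9  0.1] 140.0
316 228 [-0.6 32.   0.8] 142.0
316 230 [-0.6 30.2 -0.7] 143.0
316 232 [-0.6 29.7  1. ] 148.0
316 234 [-0.6 28.5  1.1] 78.0
316 236 [-0.6 30.   7.7] 71.0
316 238 [-0.6 30.4 11.4] 60.0
316 240 [-0.6 30.3 13.9] 72.0
316 242 [-0.6 29.9 15.5] 73.0
316 244 [-0.6 30.2 18.9] 57.0
316 246 [-0.6 30.1 21. ] 51.0
316 248 [-0.6 29.9 23.1] 48.0
```

```bash
C='python3 chk.py 5'
python3 -m jog '[[0,0,0,0.0012,0,0,0],[0,0,0,0.0012,0,0,0]]' >/dev/null && $C && python3 -m jog '[[0,0,0,0.001,0,0,0],[0,0,0,0.001,0,0,0]]' >/dev/null && $C; python3 - <<'E'
from h import *
for c in ['top','scene']:
    im,d=viewer.capture(c); print([(round(r['p'],2),np.round(F.T@(r['xyz']-RCD),4).tolist()) for r in models.tip_of(c,'rcd_lever_tip')[:2]])
E
```

```text
[ -0.2724  20.3936 -19.9591] [ 0.3963 -0.1727  2.3446] t 11.575
[ -0.3317  20.3832 -20.9739] [-0.1734 -0.0502  1.619 ] t 11.925
[(0.49, [-0.0156, -0.0115, 0.0125])]
[]
```

```bash
sed -i 's/n+.011\]/n-.013]/; s/\[0,0,.011\]/[0,0,-.013]/' h.py; grep -n 013 h.py; python3 -m jog '[[0,0,0,-0.012,0,0,0],[0,0,0,-0.025,0,0,0],[0,-0.034,-0.034,-0.025,0,0,0],[0,-0.034,-0.034,-0.025,0,0,0],[0,-0.034,-0.034,-0.025,0,0,0]]'; python3 - <<'E'
from h import *
print(where(RCD)); go(at(RCD,-.034,-.014,.006),tool(YAW))
im,d=viewer.capture('wrist');cv2.imwrite('pics/w7.png',cv2.resize(im[90:290,220:420],None,fx=3,fy=3))
for n in ('rcd_lever_tip','rcd_test_top'): print([(round(r['p'],2),np.round(F.T@(r['xyz']-RCD),4).tolist()) for r in models.tip_of('wrist',n)[:2]])
E
```

```text
23:def at(dev,u,v,n): return dev+F@[u,v,n-.013]  # TCP so that tip is at u,v,n
24:def where(dev): s=bot.read_state(); return F.T@(np.array(s['position'])-dev)-[0,0,-.013]
time_s: 12.75
position: [0.5581, 0.1407, 0.125]
tcp_rot: [[-0.053, 0.949, 0.31], [0.999, 0.051, 0.015], [-0.001, 0.311, -0.95]]
force: [-0.8, 0.8, 0.3]
opening: 0.009
grasp_force: 0.0
[-0.0333 -0.0136  0.0289]
shift [-0.0003 -0.0007  0.0229] turn [ 0.1149  0.0993 -0.065 ]
[(0.94, [-0.0136, -0.0114, 0.0145])]
[(0.57, [-0.0013, 0.0215, 0.0025])]
```

View pics/w7.png

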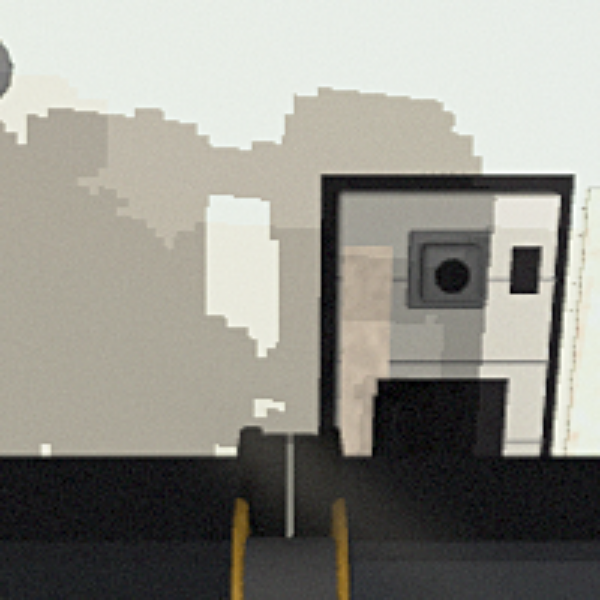

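```bash
C='python3 chk.py 6'; python3 -m jog '[[0,0,-0.001,0.010,0,0,0],[0,0,-0.001,0.020,0,0,0],[0,0,-0.001,0.0225,0,0,0],[0,0,-0.001,0.0225,0,0,0]]' >/dev/null && $C && python3 -m jog '[[0,0,0.003,0,0,0,0],[0,0,0.006,0,0,0,0],[0,0,0.006,0,0,0,0]]' >/dev/null && $C && python3 -m jog '[[0,0,0.002,0,0,0,0],[0,0,0.004,0,0,0,0],[0,0,0.004,0,0,0,0]]' >/dev/null && $C && python3 -m jog '[[0,0,0.002,0,0,0,0],[0,0,0.004,0,0,0,0],[0,0,0.004,0,0,0,0]]' >/dev/null && $C && python3 -m jog '[[0,0,0.002,0,0,0,0],[0,0,0.004,0,0,0,0],[0,0,0.004,0,0,0,0]]' >/dev/null && $C && python3 -m jog '[[0,0,0.002,0,0,0,0],[0,0,0.004,0,0,0,0],[0,0,0.004,0,0,0,0]]' >/dev/null && $C
```

```text
[-35.4016 -13.6072   5.5961] [ 0.1272 -0.4578  0.7028] t 13.5
[-29.3188 -13.6136   5.8025] [-0.492  -0.538   0.0503] t 13.975
[-25.337  -13.6212   5.6786] [-0.2381  0.1681  0.4204] t 14.45
[-25.293  -13.5847   5.5995] [-5.7945 -0.3873  3.9072] t 14.925
[-17.653  -13.552    5.7257] [-2.1625  0.1723  2.1066] t 15.4
[-12.5574 -13.6386   5.6878] [-0.3483  0.2067 -0.3114] t 15.875
```

```bash
python3 - <<'E'
from h import *
for c in ['top','scene']:
    im,d=viewer.capture(c); print([(round(r['p'],2),np.round(F.T@(r['xyz']-RCD),4).tolist()) for r in models.tip_of(c,'rcd_lever_tip')[:2]])
E
C='python3 chk.py 5'; python3 -m jog '[[0,0,0.0015,0,0,0,0],[0,0,0.003,0,0,0,0],[0,0,0.003,0,0,0,0]]' >/dev/null && $C && python3 -m jog '[[0,0,0.001,0,0,0,0],[0,0,0.002,0,0,0,0],[0,0,0.002,0,0,0,0]]' >/dev/null && $C; python3 - <<'E'
from h import *
for c in ['top','scene']:
    im,d=viewer.capture(c); print([(round(r['p'],2),np.round(F.T@(r['xyz']-RCD),4).tolist()) for r in models.tip_of(c,'rcd_lever_tip')[:2]])
E
```

```text
[]
[(0.44, [0.003, -0.0125, 0.0117])]
[ -9.6047 -13.6466   5.7575] [-0.0184  0.1218  0.459 ] t 16.55
[ -8.2682 -13.6101   5.697 ] [-0.2876  0.613  -0.143 ] t 17.025
[]
[(0.36, [0.0133, -0.0107, 0.0092])]
```

```bash
C='python3 chk.py 5'; python3 -m jog '[[0,0,0.001,0,0,0,0],[0,0,0.0025,0,0,0,0],[0,0,0.0025,0,0,0,0]]' >/dev/null && $C && python3 -m jog '[[0,0,0.001,0,0,0,0],[0,0,0.0015,0,0,0,0],[0,0,0.0015,0,0,0,0]]' >/dev/null && $C; python3 -m jog '[[0,0,-0.006,0,0,0,0],[0,0,-0.014,0,0,0,0],[0,0,-0.022,0,0,0,0],[0,0,-0.022,-0.01,0,0,0],[0,0.005,-0.022,-0.025,0,0,0],[0,0.005,-0.022,-0.025,0,0,0]]'; python3 - <<'E'
from h import *
for c in ['top','scene','wrist']:
    im,d=viewer.capture(c); print([(round(r['p'],2),np.round(F.T@(r['xyz']-RCD),4).tolist()) for r in models.tip_of(c,'rcd_lever_tip')[:2]])
    if c=='top': cv2.imwrite('pics/t8.png',cv2.resize(im[110:230,220:380],None,fx=4,fy=4,interpolation=cv2.INTER_CUBIC))
    if c=='wrist': cv2.imwrite('pics/w8.png',cv2.resize(im[90:290,220:420],None,fx=3,fy=3))
print(where(RCD),where(BRK)); go(at(BRK,-.036,0,.030),tool(YAW))
E
```

```text
[ -5.8622 -13.6191   5.6849] [-0.2056 -0.0592  0.3786] t 17.7
[ -5.1801 -13.6217   5.6219] [-2.0767 -0.2339  1.0913] t 18.175
time_s: 18.92
position: [0.5648, 0.1466, 0.131]
tcp_rot: [[-0.055, 0.948, 0.312], [0.999, 0.052, 0.016], [-0.001, 0.313, -0.95]]
force: [-0.9, 0.3, 0.5]
opening: 0.006
grasp_force: 0.0
[(0.74, [0.0021, -0.1468, 0.0034])]
[(0.57, [0.0184, -0.0113, 0.0116])]
[(0.73, [0.0157, -0.0121, 0.0158])]
[-0.0265 -0.0086  0.0305] [-0.0265  0.1354  0.0305]
shift [-0.1354 -0.0094  0.0007] turn [-0.0282  0.0974 -0.0366]
```

View pics/w8.png

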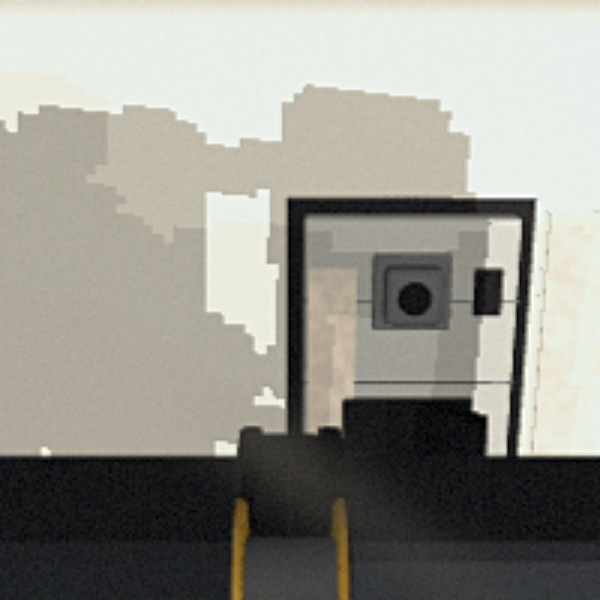

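```bash
python3 -m jog '[[0,0,-0.005,-0.02,0,0,0],[0,-0.05,-0.01,-0.02,0,0,0],[0,-0.1,-0.01,-0.02,0,0,0],[0,-0.1355,-0.01,-0.02,0,0,0],[0,-0.1355,-0.01,-0.02,0,0,0],[0,-0.1355,-0.01,-0.02,0,0,0]]'; python3 - <<'E'
from h import *
print(where(BRK)); go(at(BRK,-.036,0,.006),tool(YAW))
for c in ['wrist','top','scene']:
  im,d=viewer.capture(c)
  if c=='wrist': cv2.imwrite('pics/w9.png',cv2.resize(im[0:300,170:470],None,fx=2,fy=2))
  for t in ('rcd_lever_tip','breaker_lever_tip'): print(t,[(round(r['p'],2),np.round(F.T@(r['xyz']-(RCD if 'rcd' in t else BRK)),4).tolist()) for r in models.tip_of(c,t)[:2]])
E
```

```text
time_s: 19.98
position: [0.555, 0.0102, 0.1446]
tcp_rot: [[-0.054, 0.95, 0.307], [0.999, 0.051, 0.016], [-0.001, 0.308, -0.952]]
force: [0.1, -0.4, -0.0]
opening: 0.002
grasp_force: 0.0
[-0.037   0.0003  0.0507]
shift [-0.0002  0.0011  0.0447] turn [-0.0751  0.0713 -0.0652]
rcd_lever_tip [(0.84, [0.0169, -0.012, 0.0098])]
breaker_lever_tip [(0.64, [-0.0137, 0.0026, 0.016])]
rcd_lever_tip [(0.61, [0.0141, -0.0129, 0.0148])]
breaker_lever_tip [(0.74, [-0.0015, 0.1627, 0.0065]), (0.36, [-0.0146, -0.0059, 0.0124])]
rcd_lever_tip [(0.37, [0.0185, -0.0125, 0.0085])]
breaker_lever_tip [(0.41, [-0.0162, 0.003, 0.0152])]
```

View pics/w9.png

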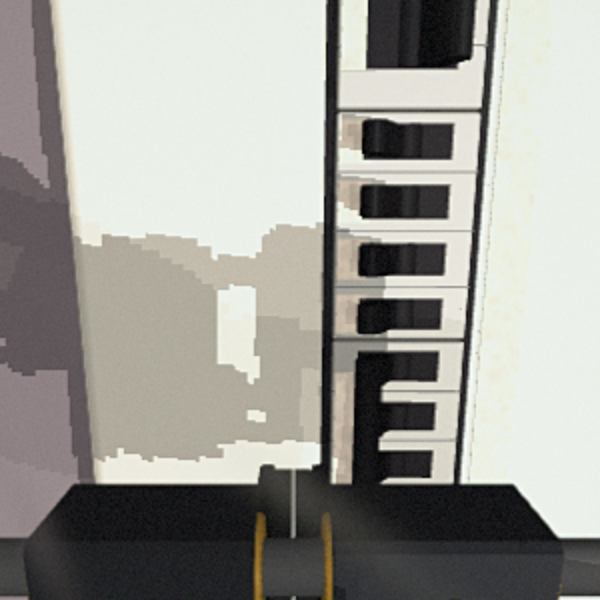

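```bash
C='python3 chk.py 9'; python3 -m jog '[[0,0,0,0.015,0,0,0],[0,0,0,0.03,0,0,0],[0,0,0,0.04,0,0,0],[0,0,0,0.0445,0,0,0],[0,0,0,0.0445,0,0,0]]' >/dev/null && $C && python3 -m jog '[[0,0,0.004,0,0,0,0],[0,0,0.008,0,0,0,0],[0,0,0.008,0,0,0,0]]' >/dev/null && $C && python3 -m jog '[[0,0,0.002,0,0,0,0],[0,0,0.004,0,0,0,0],[0,0,0.004,0,0,0,0]]' >/dev/null && $C && python3 -m jog '[[0,0,0.002,0,0,0,0],[0,0,0.004,0,0,0,0],[0,0,0.004,0,0,0,0]]' >/dev/null && $C && python3 -m jog '[[0,0,0.002,0,0,0,0],[0,0,0.004,0,0,0,0],[0,0,0.004,0,0,0,0]]' >/dev/null && $C && python3 -m jog '[[0,0,0.002,0,0,0,0],[0,0,0.004,0,0,0,0],[0,0,0.004,0,0,0,0]]' >/dev/null && $C && python3 -m jog '[[0,0,0.002,0,0,0,0],[0,0,0.004,0,0,0,0],[0,0,0.004,0,0,0,0]]' >/dev/null && $C
```

```text
[ -36.3612 -144.143     6.4975] [0.176  0.3709 0.3156] t 21.15
[ -28.3819 -144.0686    6.5651] [0.732  0.2059 0.4983] t 21.625
[ -25.9173 -143.9015    6.3053] [-3.6735 -1.2473  1.8287] t 22.1
[ -21.7063 -143.4711    6.3769] [-4.0717  1.0242  3.413 ] t 22.575
[ -15.1495 -144.5077    6.4162] [-1.115   0.0495 -0.5286] t 23.05
[ -11.968  -144.2841    6.4463] [-0.4732 -0.1044 -0.0867] t 23.525
[  -8.2036 -144.1312    6.4269] [ 0.193   0.3795 -0.318 ] t 24.0
```

```bash
C='python3 chk.py 5'; python3 -m jog '[[0,0,0.001,0,0,0,0],[0,0,0.0025,0,0,0,0],[0,0,0.0025,0,0,0,0]]' >/dev/null && $C && python3 -m jog '[[0,0,0.001,0,0,0,0],[0,0,0.0015,0,0,0,0],[0,0,0.0015,0,0,0,0]]' >/dev/null && $C; python3 -m jog '[[0,0,-0.006,0,0,0,0],[0,0,-0.014,0,0,0,0],[0,0,-0.024,0,0,0,0],[0,0,-0.026,-0.02,0,0,0],[0,0,-0.04,-0.06,0,0,0],[0,-0.03,-0.06,-0.09,0,0,0],[0,-0.06,-0.08,-0.09,0,0,0],[0,-0.06,-0.08,-0.09,0,0,0],[0,-0.06,-0.08,-0.09,0,0,0]]'; python3 - <<'E'
from h import *
for c in ['wrist','top','scene']:
  im,d=viewer.capture(c)
  if c=='wrist': cv2.imwrite('pics/w10.png',cv2.resize(im[0:300,200:600],None,fx=2,fy=2))
  for t in ('rcd_lever_tip','breaker_lever_tip'): print(t,[(round(r['p'],2),np.round(F.T@(r['xyz']-(RCD if 'rcd' in t else BRK)),4).tolist()) for r in models.tip_of(c,t)[:2]])
E
```

```text
[  -5.9716 -144.1116    6.4157] [-0.0988 -0.1101 -0.1606] t 24.475
[  -4.9983 -144.0513    6.3364] [-1.0648  0.0149  0.3563] t 24.95
time_s: 26.08
position: [0.4989, -0.053, 0.1734]
tcp_rot: [[-0.053, 0.95, 0.308], [0.999, 0.051, 0.015], [-0.001, 0.309, -0.951]]
force: [0.5, 0.2, 0.1]
opening: 0.004
grasp_force: 0.0
rcd_lever_tip []
breaker_lever_tip [(0.55, [0.008, -0.0001, 0.0159])]
rcd_lever_tip [(0.6, [0.0116, -0.0137, 0.0135])]
breaker_lever_tip [(0.73, [0.0117, -0.0047, 0.0102])]
rcd_lever_tip [(0.46, [0.018, -0.0159, 0.0088])]
breaker_lever_tip [(0.47, [0.0109, 0.0022, 0.0148])]
```

View pics/w10.png

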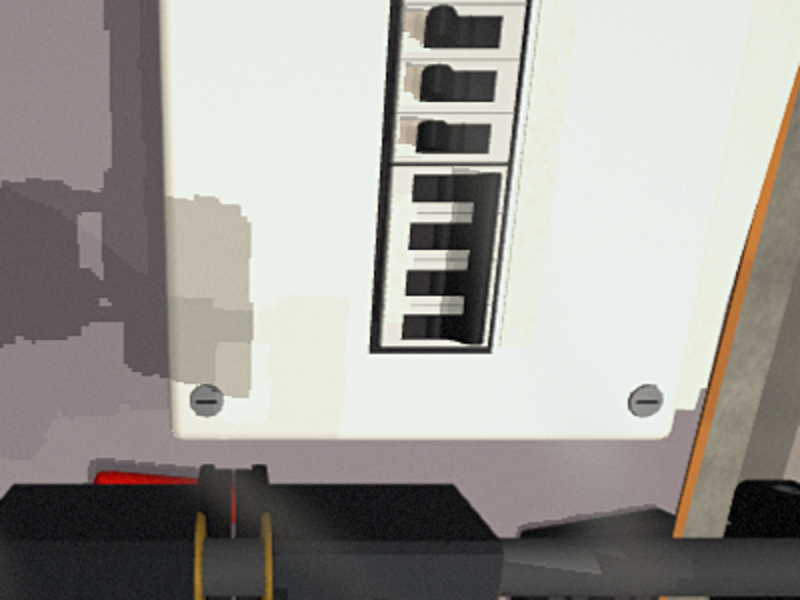

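```bash
python3 -c "
from rig import workorder; print(workorder.hand_in())"
```

```text
the job is handed in; nothing more can be done
None
```

I tripped the RCD with its test button and lifted its lever back on, then switched the four-pole breaker on. The singles were left off, the tools weren't moved, and I handed the job in at about 26 s.

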